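# Park the microscope accessories in their nests

## Robot

A 7-joint arm with a two-finger parallel gripper is mounted at the origin on the work surface. World frame = base frame: x ahead of the robot, y to its left, z up, the work surface at z = 0. Lengths are in m, angles in rad, forces in N, time in s.
With the tool pointing down it reaches from about 0.425 to 0.8 m from the base axis. Payload 8.3 kg.
Tool frame: the origin (TCP) lies at the very end of the fingers, on their centre line; the grasp point (between the pads) lies 19 mm behind it (manip.grip_point_offset is the distance from the TCP to the grasp point, in m); z points along the fingers, y is the direction in which the jaws open and shut (so a half turn about z gives the same grasp; the last joint's range is limited). The gripper opens to 85 mm and grips with 20 to 120 N. Pads are 22 mm wide; open, the fingers measure 114 mm over their backs; the gripper's body (76 mm by 85 mm) begins 54 mm behind the grasp point. The pads swing forward as they close: fully open they stand 13 mm farther back than shut.
Start: joints at [1.235, 0.383, 0.016, 1.37, -0.006, 1.388, -0.046], TCP at [0.168, -0.602, 0.231] pointing down, gripper open.
Joint ranges: [-2.95, 2.95], [-0.25, 2.06], [-1.52, 1.56], [0.18, 2.33], [-1.44, 4.58], [0.02, 2.06], [-3.01, 3.01]. Speed limits (rad/s): [2.39, 2.39, 3.01, 3.01, 3.14, 3.14, 3.14].

## Interface

Orientations are given as a unit quaternion [x, y, z, w].
In Python, from bench import manip, optics, workorder gives the robot as it stands.
- The arm moves only by the shell command python3 -m pendant 'ROWS' [OPENING]. ROWS is JSON, a list of rows, each an object with "xyz": the shift along the tool's x, y, z in m, a list of three; "twist": the turn about the tool's z in rad. A call has 1 to 10 rows; each row is the pose to reach, as a shift and turn from the pose commanded when the call began, along the tool's axes at that moment; what a row does not reach only later rows make up. A row lasts 1/10 s, in which the tool goes at most 50 mm and 8.59 degrees, less where a joint would pass 70% of its speed; a pose out of reach is approached as far as the arm can. A call with a gripper value outside its range is refused whole. OPENING is the closure, from -1 (fully open) to 1 (shut), so that 0 is half open, set as the call begins (- or left out, the last holds). The fingers move at their own pace and stop on an object; the grip force is fixed at half the most. Time passes only in rows, so rows that repeat a pose let the fingers close. It gives the time, the measured TCP pose, the force and the opening at its end, in the units of the state.
- manip.sense(): the state, without advancing time (a new reading comes with each control period).
- optics.camera(name): name is "scene" or "top"; returns the picture (400x640x3 uint8, red, green, blue); there is no depth.
- optics.calibration(name): a dict with "mtx" (3x3 intrinsics, pixels), "cam_to_world" (4x4, takes a point from camera to world coordinates). Camera axes: x right, y up, looking along -z (the intrinsics and any distortion apply to the point x, -y, -z); pixel columns grow to the right and rows downward; lengths in m; the calibration is good to about 2 mm. A picture is of the moment at which its call begins. calibration takes no time and is no camera call.
- workorder.job_done(): hands the job in, once; it reports no verdict.
Trained networks look in the newest picture that a camera, given by its name, has taken for a name from the list of things; names that differ only in an ending like _2 or _b are one class to them, and where a whole thing is asked for, a point or a joint stands for the part that bears it (a point fixed in the world has none). Each returns a list of dicts, best first, with "score" (0 to 1); they miss things now and then, are a little off and sometimes report something else, mostly with a low value. They report only what shows in the picture. A call takes as long as a camera call. They do not tell look-alikes from the thing itself.
- optics.boxes_of(label, camera): "pixel" ([row, column] in pixels, amid what is visible of it).
- optics.landmark_of(label, camera): "pixel" ([row, column] in pixels: a listed point, or the origin of a listed thing).
The state is a dict: "clock": time; "qpos": joint angles; "qvel": joint speeds; "joint_torque": joint torques, N m; "position": TCP position; "orientation": TCP orientation; "wrist_force": force on the tool from outside, world axes, zero at the start; "torque": the same for the moment, N m; "finger_gap": finger opening in m.
Only numpy, scipy, OpenCV 4.12 (cv2) and the standard library are available. Lean on these libraries where they do the work, as an engineer would, in place of code of your own. Each camera call takes 0.05 s, during which the arm holds its last target. There are 200 camera calls.

## Task

Put the four microscope accessories away: carry the objective lens, the eyepiece, the camera and the filter cassette each into the white parking nest cut to its own shape and size, so that it stands upright and flat on the nest's floor inside the rim (the camera and the cassette turned to lie along their nests, either way round). Set them down gently without dropping them, let go of them all, and leave the screwdriver and the glass dish where they are.

Things in the scene. Friction and masses are not known exactly. Their poses are not given: they have to be found in the camera images.
- lens: Objective lens: plain black upright cylinder with thin steel bands and a glass top, 54 mm in diameter, 36 mm tall, about 180 g, loose on the bench. Origin: centre of its underside; z up.
- eyepiece: Eyepiece standing on its eyecup: black eyecup 42 mm in diameter from 0 to 22 mm height, above it a slimmer aluminium barrel 30 mm in diameter up to 60 mm; about 120 g, loose. Origin: centre of its underside; z up.
- camera: Microscope camera: aluminium box with black ends, 60 mm (its x) by 44 mm (its y) by 42 mm tall, with a round black mount 28 mm in diameter and 8 mm high in the middle of its top; about 200 g, loose. Origin: centre of its underside; z up.
- cassette: Filter cassette: slim aluminium bar with three small round windows in its top, 90 mm (its x) by 22 mm (its y) by 28 mm tall, about 120 g, loose. Origin: centre of its underside; z up.
- lens_nest: Parking nest for the objective lens: the larger of the two round nests, recess 70 mm in diameter, 84 mm outside. Fixed to the bench. White plastic rim with a black rubber floor; floor surface 4 mm and rim top 9 mm above the bench, rim wall 7 mm thick. Origin: centre of its underside, at bench height; z up.
- eyepiece_nest: Parking nest for the eyepiece: the smaller round nest, recess 58 mm in diameter, 72 mm outside. Fixed to the bench. White plastic rim with a black rubber floor; floor surface 4 mm and rim top 9 mm above the bench, rim wall 7 mm thick. Origin: centre of its underside, at bench height; z up.
- camera_nest: Parking nest for the camera: the broad rectangular nest, recess 76 mm (its x) by 60 mm (its y), outside 90 by 74 mm. Fixed to the bench. White plastic rim with a black rubber floor; floor surface 4 mm and rim top 9 mm above the bench, rim wall 7 mm thick. Origin: centre of its underside, at bench height; z up.
- cassette_nest: Parking nest for the filter cassette: the long narrow rectangular nest, recess 106 mm (its x) by 38 mm (its y), outside 120 by 52 mm. Fixed to the bench. White plastic rim with a black rubber floor; floor surface 4 mm and rim top 9 mm above the bench, rim wall 7 mm thick. Origin: centre of its underside, at bench height; z up.
- driver: Bystander: a loose screwdriver lying on the bench at the robot's right, about 160 mm long along its x. Leave alone.
- dish: Bystander: a loose closed glass specimen dish, about 90 mm in diameter and 20 mm tall, at the robot's left. Origin: centre of its underside. Leave alone.
Things that resemble listed ones, but are neither listed nor needed, are in the scene too. Leave any blue or brown look-alike of the cassette_nest alone.

How it is judged:
At the end, for the whole second after the job is handed in: Each of the four accessories rests on the floor of its own nest (centres within 12 mm horizontally, underside no more than 3 mm above the nest's floor, upright within 0.1 rad; camera and cassette along their nests within 0.45 rad, either way round), at rest and released (horizontal distance between lens and lens_nest below 0.012 m and z of lens in the frame of lens_nest below 0.007 m and angle between each of lens, eyepiece, camera, cassette's own z axis and vertical below 0.1 rad and linear speed of each of lens, eyepiece, camera, cassette below 0.02 m/s and angular speed of each of lens, eyepiece, camera, cassette below 0.2 rad/s and contact force between each of lens, eyepiece, camera, cassette and the fingers below 0.1 N and horizontal distance between eyepiece and eyepiece_nest below 0.012 m and z of eyepiece in the frame of eyepiece_nest below 0.007 m and horizontal distance between camera and camera_nest below 0.012 m and z of camera in the frame of camera_nest below 0.007 m and angle between the x axis of camera and the x axis of camera_nest, either way round below 0.45 rad and horizontal distance between cassette and cassette_nest below 0.012 m and z of cassette in the frame of cassette_nest below 0.007 m and angle between the x axis of cassette and the x axis of cassette_nest, either way round below 0.45 rad); the robot touches nothing.
It fails at once if an accessory is dropped (falls free, faster than 0.6 m/s: about 18 mm of fall) ((contact force between lens and the fingers below 0.05 N and linear speed of lens above 0.6 m/s) or (contact force between eyepiece and the fingers below 0.05 N and linear speed of eyepiece above 0.6 m/s) or (contact force between camera and the fingers below 0.05 N and linear speed of camera above 0.6 m/s) or (contact force between cassette and the fingers below 0.05 N and linear speed of cassette above 0.6 m/s)).
It fails at once if the screwdriver is pushed more than 25 mm (distance of driver from where it was at the start of the episode above 0.025 m).
It fails at once if the glass dish is pushed more than 25 mm (distance of dish from where it was at the start of the episode above 0.025 m).
It also fails if it takes over 102 s, if anything falls off the work surface, if the arm or the gripper's body presses on something with over 40 N, if the wrist force passes 120 N, or if a joint passes its speed limit or range.

## Working session

There is one attempt and no reset: what is moved stays moved. The work goes in short steps, Python scripts to look and compute and a shell command to move; the robot and the scene stay as the last step left them, time stands still between calls to the robot, and variables do not carry over. Pictures are saved under pics/ and viewed, about 12 in all and at most 16, crops included, and the job is handed in when it is done.

```bash
ls; mkdir -p pics; cat > h.py <<'E'
import numpy as np, cv2
from bench import manip, optics
def cal(n):
    c=optics.calibration(n); return np.array(c["mtx"]),np.array(c["cam_to_world"]),c
def ray(n,px,z):
    K,T,_=cal(n); r,c=px
    d=np.array([(c-K[0,2])/K[0,0],-(r-K[1,2])/K[1,1],-1.]); d=T[:3,:3]@d; o=T[:3,3]
    return o+d*(z-o[2])/d[2]
def proj(n,p):
    K,T,_=cal(n); q=np.linalg.inv(T)@np.append(p,1); q=K@np.array([q[0],-q[1],-q[2]]); return q[1]/q[2],q[0]/q[2]
def save(n,name):
    im=np.array(optics.camera(n)); cv2.imwrite(f'pics/{name}.png',im[:,:,::-1]); return im
E
python3 - <<'E'
from h import *
for n in('top','scene'):
    save(n,n+'0'); c=cal(n); print(n,{k:np.round(np.array(v),3).tolist() for k,v in c[2].items()})
    for l in 'lens eyepiece camera cassette lens_nest eyepiece_nest camera_nest cassette_nest driver dish'.split():
        print(l,[(np.round(d["pixel"]).tolist(),round(d["score"],2),np.round(ray(n,d["pixel"],0)[:2],3).tolist()) for d in optics.landmark_of(l,n)[:4]])
print(manip.sense(),manip.grip_point_offset)
E
```

```text
pics
top {'mtx': [[461.971, 0.0, 315.055], [0.0, 461.971, 197.426], [0.0, 0.0, 1.0]], 'cam_to_world': [[-0.01, 0.986, -0.164, 0.328], [-1.0, -0.008, 0.012, 0.021], [0.011, 0.164, 0.986, 1.368], [0.0, 0.0, 0.0, 1.0]]}
lens [([214.0, 473.0], 0.56, [0.499, -0.468]), ([183.0, 211.0], 0.42, [0.602, 0.317])]
eyepiece [([180.0, 209.0], 0.62, [0.609, 0.324])]
camera [([174.0, 426.0], 0.58, [0.625, -0.332])]
cassette [([235.0, 420.0], 0.76, [0.439, -0.308])]
lens_nest [([236.0, 207.0], 0.92, [0.443, 0.326])]
eyepiece_nest [([236.0, 277.0], 0.57, [0.44, 0.118])]
camera_nest [([233.0, 338.0], 0.94, [0.447, -0.064])]
cassette_nest [([131.0, 284.0], 0.96, [0.763, 0.099]), ([171.0, 351.0], 0.74, [0.634, -0.106]), ([271.0, 378.0], 0.62, [0.334, -0.176])]
driver [([214.0, 475.0], 0.85, [0.502, -0.474])]
dish [([201.0, 150.0], 0.83, [0.548, 0.497])]
scene {'mtx': [[424.548, 0.0, 320.941], [0.0, 424.548, 197.048], [0.0, 0.0, 1.0]], 'cam_to_world': [[-0.857, -0.375, 0.355, 1.009], [0.516, -0.618, 0.593, 0.756], [-0.003, 0.691, 0.723, 0.974], [0.0, 0.0, 0.0, 1.0]]}
lens [([238.0, 319.0], 0.9, [0.622, 0.
[... 820 characters left out ...]
512303,  0.38342095,  0.01640104,  1.37010182, -0.00633067,
        1.38818966, -0.04642775]), 'qvel': array([ 1.81334352e-04, -1.90179078e-04,  1.17865887e-03, -1.66318601e-04,
        5.45908966e-05, -2.07124393e-03, -1.25366843e-03]), 'joint_torque': array([-1.51538820e-04, -6.27354169e+01,  8.42819139e-01, -3.72086942e+01,
        1.66277366e-02,  3.04792236e-03, -3.67305290e-05]), 'position': array([ 0.16842787, -0.6018617 ,  0.23126546]), 'orientation': array([ 9.90706142e-01,  1.36019618e-01,  3.79273064e-05, -4.24222817e-05]), 'wrist_force': array([0.77994698, 0.4492185 , 0.50720418]), 'torque': array([ 0.02257347, -0.03076215, -0.03185827]), 'finger_gap': 0.08542226930117426} 0.0187
```

View pics/top0.png

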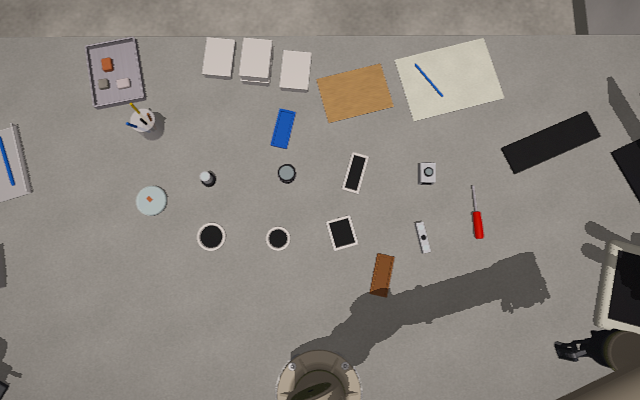

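View pics/scene0.png

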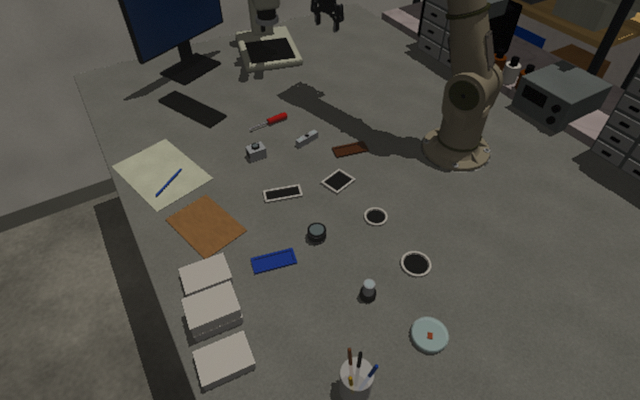

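The top view shows: lens (173,287), eyepiece (178,208), camera (172,427), cassette (237,423), lens nest (236,211), eyepiece nest (238,278) and camera nest (232,342). There are three cassette-nest candidates: white (172,355), blue (128,283) and brown (274,382). White with a black recess fits the description. Next I'll take an enlarged crop with segmentation.

```bash
cat > seg.py <<'E'
from h import *
def white(im,thr=150):
    g=im.astype(int); return ((g.min(2)>thr)).astype(np.uint8)
if __name__=='__main__':
    im=np.mean([np.array(optics.camera('top')).astype(float) for _ in range(3)],0).astype(np.uint8)
    cv2.imwrite('pics/top1.png',im[:,:,::-1])
    x0,y0,s=185,140,3
    big=cv2.resize(im[y0:y0+125,x0:x0+265],None,fx=s,fy=s,interpolation=cv2.INTER_CUBIC)
    for nm,(r,c),d in (('lens_nest',(236,211),22),('eyepiece_nest',(238,278),20),('camera_nest',(232,342),26),('cassette_nest',(172,355),28)):
        g=im[r-d:r+d,c-d:c+d].min(2); u=cv2.resize(g,None,fx=8,fy=8,interpolation=cv2.INTER_CUBIC)
        cs,_=cv2.findContours((u>150).astype(np.uint8),cv2.RETR_EXTERNAL,cv2.CHAIN_APPROX_NONE)
        k=max(cs,key=cv2.contourArea); rect=cv2.minAreaRect(k)
        b=cv2.boxPoints(rect); P=[ray('top',((q[1]+.5)/8-.5+r-d,(q[0]+.5)/8-.5+c-d),.009)[:2] for q in b]
        e=[P[1]-P[0],P[2]-P[1]]; L=[np.linalg.norm(v) for v in e]; l=e[int(np.argmax(L))]
        m=cv2.moments(cv2.convexHull(k)); ctr=ray('top',((m['m01']/m['m00']+.5)/8-.5+r-d,(m['m10']/m['m00']+.5)/8-.5+c-d),.009)
        print(nm,np.round(np.mean(P,0),4),'hull',np.round(ctr[:2],4),'size',np.round(L,3),'x-ang',round(float(np.arctan2(l[1],l[0])%np.pi),3))
    cv2.imwrite('pics/crop1.png',big[:,:,::-1])
E
python3 seg.py
```

```text
lens_nest [0.4393 0.3127] hull [0.4398 0.3127] size [0.083 0.085] x-ang 1.515
eyepiece_nest [0.4318 0.1164] hull [0.4323 0.1162] size [0.073 0.072] x-ang 1.562
camera_nest [ 0.448  -0.0725] hull [ 0.4474 -0.0725] size [0.079 0.093] x-ang 0.259
cassette_nest [ 0.6292 -0.1164] hull [ 0.6283 -0.1163] size [0.123 0.056] x-ang 2.853
```

View pics/crop1.png

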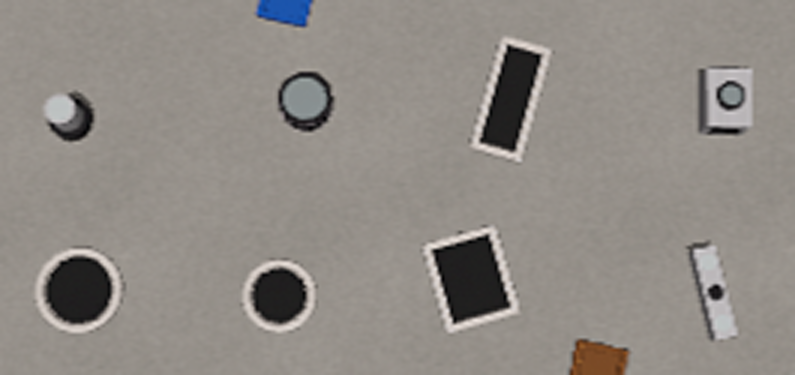

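The crop confirms the white nest with the black recess is the long narrow one and is the real cassette_nest. Blue and brown are decoys. Next I'll fit the object silhouettes.

```bash
cat > fit.py <<'E'
from h import *
from scipy.optimize import minimize
def cyl(r,z0,z1): 
    t=np.linspace(0,2*np.pi,60,endpoint=False); return np.array([[r*np.cos(a),r*np.sin(a),z] for a in t for z in(z0,z1)])
def box(a,b,h): return np.array([[x,y,z] for x in(-a/2,a/2) for y in(-b/2,b/2) for z in(0,h)])
M={'lens':[cyl(.027,0,.036)],'eyepiece':[cyl(.021,0,.022),cyl(.015,.022,.06)],'camera':[box(.06,.044,.042),cyl(.014,.042,.05)],'cassette':[box(.09,.022,.028)]}
S=8
def hull(cam,nm,x,y,a,zb,r0,c0):
    c,s=np.cos(a),np.sin(a); R=np.array([[c,-s,0],[s,c,0],[0,0,1]])
    pts=np.vstack(M[nm])@R.T+[x,y,zb]
    K,T,_=CC[cam]; q=(np.linalg.inv(T)@np.c_[pts,np.ones(len(pts))].T)[:3]; u=K[0,0]*q[0]/-q[2]+K[0,2]; v=K[1,1]*-q[1]/-q[2]+K[1,2]
    p=np.c_[(u-c0+.5)*S-.5,(v-r0+.5)*S-.5].astype(np.float32); return cv2.convexHull(p)
CC={n:cal(n) for n in('top','scene')}
def fit(im,nm,g,zb=0,cam='top',d=22,thr=28):
    r,c=np.round(proj(cam,(g[0],g[1],zb+.02))).astype(int); r0,c0=r-d,c-d
    w=im[r0:r+d,c0:c+d].astype(float); bg=np.median(w.reshape(-1,3),0)
    u=cv2.resize(np.abs(w-bg).max(2).astype(np.float32),None,fx=S,fy=S,interpolation=cv2.INTER_CUBIC)
    m=(u>thr).astype(np.uint8); m=cv2.morphologyEx(m,cv2.MORPH_OPEN,np.ones((9,9)))
    cs,_=cv2.findContours(m,cv2.RETR_EXTERNAL,cv2.CHAIN_APPROX_NONE)
    k=np.vstack([q for q in cs if cv2.contourArea(q)>300]); hm=np.zeros_like(m); cv2.fillConvexPoly(hm,cv2.convexHull(k),1)
    def cost(p):
        A=np.zeros_like(m); cv2.fillConvexPoly(A,np.round(hull(cam,nm,*p,zb,r0,c0)).astype(np.int32),1)
        return 1-(A&hm).sum()/(A|hm).sum()
    sx=np.array(g)+np.array([[0,0,0],[.01,0,0],[0,.01,0],[0,0,.2]])
    o=minimize(cost,g,method='Nelder-Mead',options=dict(initial_simplex=sx,xatol=1e-4,fatol=1e-5)); return o.x,o.fun
G={'lens':(.62,.10,0),'eyepiece':(.61,.32,0),'camera':(.62,-.32,0),'cassette':(.43,-.31,-.15)}
if __name__=='__main__':
    im=cv2.imread('pics/top1.png')[:,:,::-1]
    im2=save('scene','scene1')
    for n,g in G.items():
        for cam,i in (('top',im),('scene',im2)):
            best=min((fit(i,n,(g[0],g[1],g[2]+da),cam=cam) for da in (0,.4,-.4)),key=lambda t:t[1])
            print(n,cam,np.round(best[0],4),'1-iou',round(best[1],3))
E
python3 fit.py
```

```text
lens top [ 0.6247  0.0894 -0.1639] 1-iou 0.036
lens scene [ 6.265e-01  8.890e-02 -1.000e-04] 1-iou 0.105
eyepiece top [0.6103 0.3234 0.1454] 1-iou 0.102
eyepiece scene [0.6129 0.3242 0.5735] 1-iou 0.092
camera top [ 0.6217 -0.3277 -0.0605] 1-iou 0.036
camera scene [ 0.6247 -0.3278 -0.0585] 1-iou 0.09
cassette top [ 0.4314 -0.308   0.2   ] 1-iou 0.058
cassette scene [ 0.4274 -0.3339 -0.2509] 1-iou 0.751
```

```bash
cat > go.py <<'E'
import sys; from h import *
from scipy.spatial.transform import Rotation as R
# usage: go.py x y z theta ; prints shift in the tool axes, twist (theta = world angle of tool x, mod pi)
x,y,z,t=map(float,sys.argv[1:5]); s=manip.sense(); Q=R.from_quat(s['orientation']).as_matrix(); p=s['position']
th=np.arctan2(Q[1,0],Q[0,0]); az=np.arctan2(p[1],p[0]); d=(t-th+np.pi/2)%np.pi-np.pi/2
print('clock',round(s['clock'],1),'pos',np.round(p,4),'th',round(th,3),'j7',round(s['qpos'][6],2),'tilt',round(float(np.arccos(-Q[2,2])),3),'gap',round(s['finger_gap'],4))
print('shift',np.round(Q.T@(np.array([x,y,z])-p),4),'twist',round(-d,3))
E
python3 go.py .431 -.308 .12 .2
```

```text
clock 1.3 pos [ 0.1684 -0.6019  0.2313] th 0.273 j7 -0.05 tilt 0.0 gap 0.0853
shift [ 0.332  -0.2123  0.1113] twist 0.073
```

```bash
python3 -m pendant '[{"xyz":[0.04,-0.025,0.01],"twist":0.01},{"xyz":[0.08,-0.05,0.02],"twist":0.02},{"xyz":[0.12,-0.076,0.04],"twist":0.03},{"xyz":[0.16,-0.102,0.055],"twist":0.04},{"xyz":[0.20,-0.128,0.07],"twist":0.05},{"xyz":[0.24,-0.154,0.08],"twist":0.06},{"xyz":[0.28,-0.18,0.095],"twist":0.07},{"xyz":[0.31,-0.2,0.105],"twist":0.073},{"xyz":[0.332,-0.212,0.111],"twist":0.073},{"xyz":[0.332,-0.212,0.111],"twist":0.073}]' -1; python3 go.py .431 -.308 .008 .2; python3 - <<'E'
from h import *
im=save('top','top2'); cv2.imwrite('pics/crop2.png',cv2.resize(im[130:290,330:490],None,fx=3.5,fy=3.5,interpolation=2)[:,:,::-1])
E
```

```text
clock: 2.3
position: [0.4337, -0.3038, 0.1195]
orientation: [0.995, 0.103, 0.0, -0.001]
wrist_force: [0.3, 0.7, 0.5]
finger_gap: 0.0854
clock 2.3 pos [ 0.4337 -0.3038  0.1195] th 0.207 j7 -0.86 tilt 0.002 gap 0.0854
shift [-0.0036  0.0038  0.1115] twist 0.007
```

View pics/crop2.png

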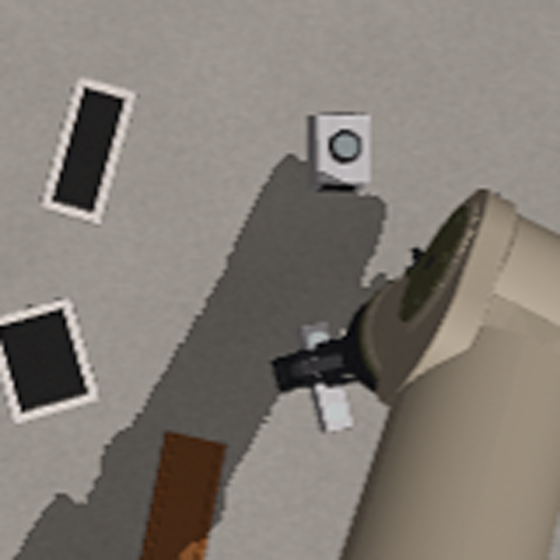

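The gripper straddles the cassette. The remaining shift is servo lag, so I'll descend straight down.

```bash
python3 -m pendant '[{"xyz":[0,0,0.02],"twist":0},{"xyz":[0,0,0.045],"twist":0},{"xyz":[0,0,0.07],"twist":0},{"xyz":[0,0,0.09],"twist":0},{"xyz":[0,0,0.105],"twist":0},{"xyz":[0,0,0.111],"twist":0},{"xyz":[0,0,0.111],"twist":0},{"xyz":[0,0,0.111],"twist":0}]' -1; python3 go.py .431 -.308 .009 .2
```

```text
clock: 3.15
position: [0.4312, -0.3091, 0.0102]
orientation: [0.995, 0.099, 0.0, 0.0]
wrist_force: [-0.2, -0.5, 0.5]
finger_gap: 0.0856
clock 3.1 pos [ 0.4312 -0.3091  0.0102] th 0.199 j7 -0.89 tilt 0.001 gap 0.0856
shift [ 0.0001 -0.0011  0.0011] twist -0.001
```

```bash
python3 -m pendant '[{"xyz":[0,0,0],"twist":0},{"xyz":[0,0,0],"twist":0},{"xyz":[0,0,0],"twist":0},{"xyz":[0,0,0],"twist":0},{"xyz":[0,0,0],"twist":0},{"xyz":[0,0,0],"twist":0},{"xyz":[0,0,0],"twist":0},{"xyz":[0,0,0],"twist":0},{"xyz":[0,0,0],"twist":0},{"xyz":[0,0,0],"twist":0}]' 1;python3 -m pendant '[{"xyz":[0,0,-0.01],"twist":0},{"xyz":[0,0,-0.025],"twist":0},{"xyz":[0,0,-0.045],"twist":0},{"xyz":[0,0,-0.06],"twist":0},{"xyz":[0,0,-0.06],"twist":0}]'; python3 go.py .629 -.1164 .08 -.289
```

```text
clock: 4.15
position: [0.4314, -0.3084, 0.0097]
orientation: [0.995, 0.1, 0.0, 0.0]
wrist_force: [-0.6, 0.5, 6.3]
finger_gap: 0.0207
clock: 4.65
position: [0.4322, -0.3089, 0.0715]
orientation: [0.995, 0.1, 0.001, 0.001]
wrist_force: [-0.3, -0.1, -1.5]
finger_gap: 0.0208
clock 4.7 pos [ 0.4322 -0.3089  0.0715] th 0.2 j7 -0.87 tilt 0.004 gap 0.0208
shift [ 0.2311 -0.1496 -0.0082] twist 0.489
```

```bash
python3 -m pendant '[{"xyz":[0.015,-0.01,-0.008],"twist":0.03},{"xyz":[0.045,-0.03,-0.015],"twist":0.1},{"xyz":[0.08,-0.052,-0.015],"twist":0.18},{"xyz":[0.115,-0.075,-0.015],"twist":0.25},{"xyz":[0.15,-0.098,-0.015],"twist":0.32},{"xyz":[0.18,-0.118,-0.015],"twist":0.39},{"xyz":[0.205,-0.134,-0.012],"twist":0.44},{"xyz":[0.222,-0.144,-0.01],"twist":0.475},{"xyz":[0.231,-0.15,-0.008],"twist":0.489},{"xyz":[0.231,-0.15,-0.008],"twist":0.489}]';python3 -m pendant '[{"xyz":[0,0,0],"twist":0},{"xyz":[0,0,0],"twist":0}]'; python3 go.py .629 -.1164 .0148 -.289; python3 - <<'E'
from h import *
for n in('scene','top'):save(n,n+'3')
a=cv2.imread('pics/scene3.png')[120:260,220:400];b=cv2.imread('pics/top3.png')[110:250,300:440]
cv2.imwrite('pics/crop3.png',np.hstack([cv2.resize(a,(540,420),interpolation=2),cv2.resize(b,(420,420),interpolation=2)])[:, :,:][:, ::1][:,:960][:,:800])
E
```

```text
clock: 5.65
position: [0.6275, -0.1136, 0.0759]
orientation: [0.99, -0.143, -0.001, -0.0]
wrist_force: [-0.5, -0.9, -1.7]
finger_gap: 0.0208
clock: 5.85
position: [0.6267, -0.1173, 0.0772]
orientation: [0.989, -0.145, -0.0, 0.0]
wrist_force: [0.1, 0.3, -0.7]
finger_gap: 0.0207
clock 5.8 pos [ 0.6267 -0.1173  0.0772] th -0.291 j7 -1.81 tilt 0.001 gap 0.0207
shift [ 0.002  -0.0016  0.0624] twist -0.002
```

View pics/crop3.png

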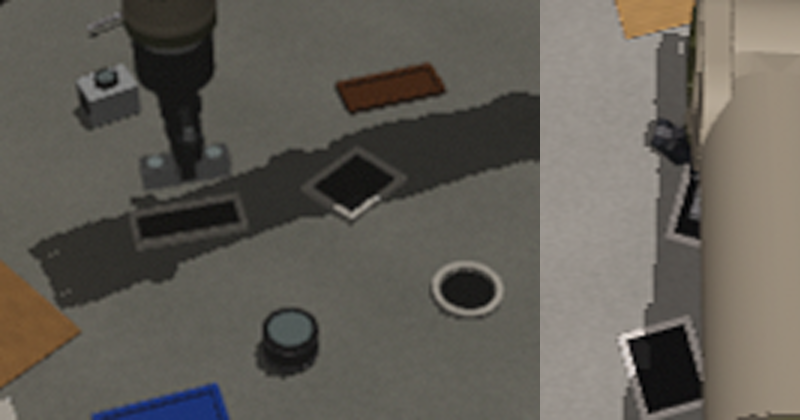

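The cassette is held level above the white nest and aligned with it. Lowering now.

```bash
python3 -m pendant '[{"xyz":[0.001,-0.001,0.01],"twist":0},{"xyz":[0.002,-0.0016,0.025],"twist":0},{"xyz":[0.002,-0.0016,0.04],"twist":0},{"xyz":[0.002,-0.0016,0.05],"twist":0},{"xyz":[0.002,-0.0016,0.056],"twist":0},{"xyz":[0.002,-0.0016,0.06],"twist":0},{"xyz":[0.002,-0.0016,0.062],"twist":0},{"xyz":[0.002,-0.0016,0.062],"twist":0},{"xyz":[0.002,-0.0016,0.062],"twist":0}]'; python3 go.py .629 -.1164 .0142 -.289
```

```text
clock: 6.85
position: [0.6304, -0.1144, 0.0159]
orientation: [0.99, -0.144, 0.0, -0.0]
wrist_force: [1.0, -0.6, -1.6]
finger_gap: 0.0204
clock 6.8 pos [ 0.6304 -0.1144  0.0159] th -0.289 j7 -1.82 tilt 0.001 gap 0.0204
shift [-0.0008  0.0023  0.0017] twist -0.0
```

```bash
python3 -m pendant '[{"xyz":[0,0.001,0.001],"twist":0},{"xyz":[0,0.0015,0.002],"twist":0},{"xyz":[0,0.0015,0.002],"twist":0},{"xyz":[0,0.0015,0.002],"twist":0}]'; python3 -m pendant '[{"xyz":[0,0,0],"twist":0},{"xyz":[0,0,0],"twist":0},{"xyz":[0,0,0],"twist":0},{"xyz":[0,0,0],"twist":0},{"xyz":[0,0,0],"twist":0},{"xyz":[0,0,0],"twist":0},{"xyz":[0,0,0],"twist":0},{"xyz":[0,0,0],"twist":0}]' -1; python3 -m pendant '[{"xyz":[0,0,-0.01],"twist":0},{"xyz":[0,0,-0.03],"twist":0},{"xyz":[0,0,-0.06],"twist":0},{"xyz":[0,0,-0.1],"twist":0},{"xyz":[0,0,-0.12],"twist":0},{"xyz":[0,0,-0.12],"twist":0}]'; python3 go.py .623 -.3277 .12 -1.63
```

```text
clock: 7.25
position: [0.6299, -0.116, 0.0138]
orientation: [0.99, -0.144, 0.0, 0.0]
wrist_force: [-0.1, -0.4, 3.3]
finger_gap: 0.0208
clock: 8.05
position: [0.6296, -0.1158, 0.0133]
orientation: [0.99, -0.144, -0.0, -0.0]
wrist_force: [-0.2, -0.2, -0.2]
finger_gap: 0.0851
clock: 8.65
position: [0.6321, -0.1161, 0.1387]
orientation: [0.99, -0.144, 0.004, 0.0]
wrist_force: [-0.0, -0.7, 0.1]
finger_gap: 0.0856
clock 8.7 pos [ 0.6321 -0.1161  0.1387] th -0.289 j7 -1.8 tilt 0.008 gap 0.0856
shift [0.0515 0.2054 0.0189] twist 1.341
```

```bash
python3 go.py .623 -.3277 .12 -.06; python3 -m pendant '[{"xyz":[0.01,0.04,0.004],"twist":-0.05},{"xyz":[0.02,0.08,0.008],"twist":-0.1},{"xyz":[0.03,0.12,0.012],"twist":-0.15},{"xyz":[0.04,0.155,0.015],"twist":-0.2},{"xyz":[0.046,0.18,0.017],"twist":-0.22},{"xyz":[0.05,0.2,0.018],"twist":-0.229},{"xyz":[0.0515,0.2054,0.019],"twist":-0.229},{"xyz":[0.0515,0.2054,0.019],"twist":-0.229},{"xyz":[0.0515,0.2054,0.019],"twist":-0.229}]'; python3 go.py .623 -.3277 .011 -.06;python3 - <<'E'
from h import *
for n in('scene','top'):save(n,n+'4')
a=cv2.imread('pics/scene4.png')[110:250,200:360];b=cv2.imread('pics/top4.png')[100:240,310:470]
cv2.imwrite('pics/crop4.png',np.hstack([cv2.resize(a,(400,350),interpolation=2),cv2.resize(b,(400,350),interpolation=2)]))
E
```

```text
clock 8.7 pos [ 0.6321 -0.1161  0.1387] th -0.289 j7 -1.8 tilt 0.008 gap 0.0856
shift [0.0515 0.2054 0.0189] twist -0.229
clock: 9.55
position: [0.6209, -0.3254, 0.1142]
orientation: [1.0, -0.029, 0.0, -0.001]
wrist_force: [0.2, 0.9, -0.4]
finger_gap: 0.0851
clock 9.6 pos [ 0.6209 -0.3254  0.1142] th -0.059 j7 -1.26 tilt 0.001 gap 0.0851
shift [0.0022 0.0023 0.1032] twist 0.001
```

View pics/crop4.png

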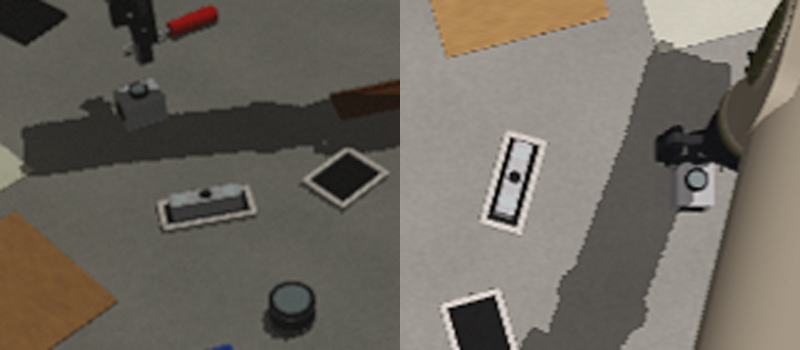

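The cassette sits level and centred inside the white rim, and the gripper is over the camera. Descending.

```bash
python3 -m pendant '[{"xyz":[0.001,0.001,0.015],"twist":0},{"xyz":[0.002,0.002,0.035],"twist":0},{"xyz":[0.002,0.002,0.055],"twist":0},{"xyz":[0.002,0.002,0.075],"twist":0},{"xyz":[0.002,0.002,0.09],"twist":0},{"xyz":[0.002,0.002,0.098],"twist":0},{"xyz":[0.002,0.002,0.102],"twist":0},{"xyz":[0.002,0.002,0.102],"twist":0},{"xyz":[0.002,0.002,0.102],"twist":0}]'; python3 go.py .623 -.3277 .012 -.06; python3 -m pendant '[{"xyz":[0,0,0],"twist":0},{"xyz":[0,0,0],"twist":0},{"xyz":[0,0,0],"twist":0},{"xyz":[0,0,0],"twist":0},{"xyz":[0,0,0],"twist":0},{"xyz":[0,0,0],"twist":0},{"xyz":[0,0,0],"twist":0},{"xyz":[0,0,0],"twist":0}]' 1;  python3 go.py .623 -.3277 .08 -.06
```

```text
clock: 10.55
position: [0.6229, -0.3298, 0.0133]
orientation: [1.0, -0.03, 0.001, 0.0]
wrist_force: [0.2, -0.6, 0.6]
finger_gap: 0.0856
clock 10.6 pos [ 0.6229 -0.3298  0.0133] th -0.06 j7 -1.27 tilt 0.002 gap 0.0856
shift [-0.     -0.0021  0.0013] twist -0.0
clock: 11.35
position: [0.6227, -0.3297, 0.0131]
orientation: [1.0, -0.03, 0.001, 0.0]
wrist_force: [-0.4, -0.3, 5.5]
finger_gap: 0.0429
clock 11.3 pos [ 0.6227 -0.3297  0.0131] th -0.06 j7 -1.27 tilt 0.001 gap 0.0429
shift [ 0.0002 -0.002  -0.0669] twist -0.0
```

```bash
python3 -m pendant '[{"xyz":[0,0,-0.008],"twist":0},{"xyz":[0,0,-0.022],"twist":0},{"xyz":[0,0,-0.045],"twist":0},{"xyz":[0,0,-0.062],"twist":0},{"xyz":[0,0,-0.07],"twist":0},{"xyz":[0,0,-0.07],"twist":0},{"xyz":[0,0,-0.07],"twist":0}]';  python3 go.py .4477 -.0725 .083 .259
```

```text
clock: 12.05
position: [0.6219, -0.3293, 0.0817]
orientation: [1.0, -0.03, -0.0, -0.0]
wrist_force: [0.0, 0.3, -3.4]
finger_gap: 0.0431
clock 12.1 pos [ 0.6219 -0.3293  0.0817] th -0.06 j7 -1.26 tilt 0.001 gap 0.0431
shift [-0.1893 -0.2459 -0.0011] twist -0.319
```

```bash
python3 -m pendant '[{"xyz":[-0.01,-0.013,-0.001],"twist":-0.02},{"xyz":[-0.033,-0.043,-0.001],"twist":-0.055},{"xyz":[-0.06,-0.078,-0.001],"twist":-0.1},{"xyz":[-0.087,-0.113,-0.001],"twist":-0.15},{"xyz":[-0.114,-0.148,-0.001],"twist":-0.19},{"xyz":[-0.14,-0.182,-0.001],"twist":-0.24},{"xyz":[-0.163,-0.212,-0.001],"twist":-0.275},{"xyz":[-0.18,-0.234,-0.001],"twist":-0.305},{"xyz":[-0.189,-0.246,-0.001],"twist":-0.319},{"xyz":[-0.189,-0.246,-0.001],"twist":-0.319}]';python3 -m pendant '[{"xyz":[0,0,0],"twist":0},{"xyz":[0,0,0],"twist":0}]'; python3 go.py .4477 -.0725 .0175 .259; python3 - <<'E'
from h import *
for n in('scene','top'):save(n,n+'5')
a=cv2.imread('pics/scene5.png')[110:250,260:420];b=cv2.imread('pics/top5.png')[160:300,270:430]
cv2.imwrite('pics/crop5.png',np.hstack([cv2.resize(a,(400,350),interpolation=2),cv2.resize(b,(400,350),interpolation=2)]))
E
```

```text
clock: 13.05
position: [0.4473, -0.0711, 0.0829]
orientation: [0.991, 0.13, -0.001, -0.0]
wrist_force: [0.5, -0.4, -1.8]
finger_gap: 0.0434
clock: 13.25
position: [0.4491, -0.0739, 0.0832]
orientation: [0.992, 0.128, 0.0, 0.0]
wrist_force: [0.8, -0.0, -1.1]
finger_gap: 0.0429
clock 13.2 pos [ 0.4491 -0.0739  0.0832] th 0.257 j7 -1.29 tilt 0.0 gap 0.0429
shift [-0.001  -0.0017  0.0657] twist -0.002
```

View pics/crop5.png

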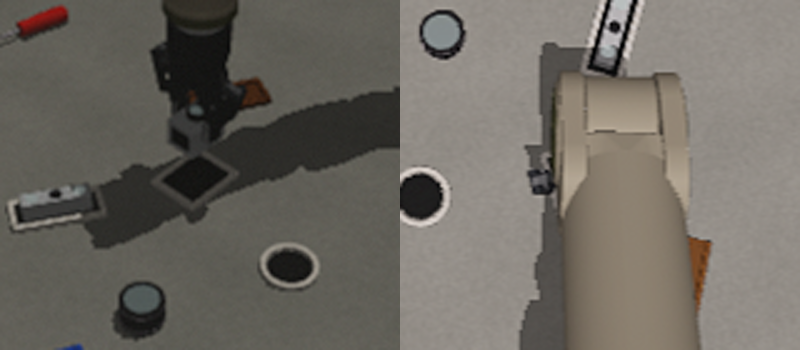

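The camera is held level over its nest. Lowering.

```bash
python3 -m pendant '[{"xyz":[-0.001,-0.001,0.01],"twist":0},{"xyz":[-0.001,-0.0015,0.025],"twist":0},{"xyz":[-0.001,-0.0015,0.04],"twist":0},{"xyz":[-0.001,-0.0015,0.05],"twist":0},{"xyz":[-0.001,-0.0015,0.057],"twist":0},{"xyz":[-0.001,-0.0015,0.061],"twist":0},{"xyz":[-0.001,-0.0015,0.063],"twist":0},{"xyz":[-0.001,-0.0015,0.063],"twist":0},{"xyz":[-0.001,-0.0015,0.063],"twist":0}]'; python3 go.py .4477 -.0725 .017 .259
```

```text
clock: 14.25
position: [0.4474, -0.0714, 0.0207]
orientation: [0.992, 0.129, 0.0, 0.0]
wrist_force: [-0.9, 0.2, -2.1]
finger_gap: 0.043
clock 14.2 pos [ 0.4474 -0.0714  0.0207] th 0.259 j7 -1.33 tilt 0.001 gap 0.043
shift [0.     0.0011 0.0037] twist -0.0
```

```bash
python3 -m pendant '[{"xyz":[0,0.001,0.001],"twist":0},{"xyz":[0,0.001,0.002],"twist":0},{"xyz":[0,0.001,0.003],"twist":0},{"xyz":[0,0.001,0.0035],"twist":0},{"xyz":[0,0.001,0.0035],"twist":0}]'; python3 -m pendant '[{"xyz":[0,0,0],"twist":0},{"xyz":[0,0,0],"twist":0},{"xyz":[0,0,0],"twist":0},{"xyz":[0,0,0],"twist":0},{"xyz":[0,0,0],"twist":0},{"xyz":[0,0,0],"twist":0},{"xyz":[0,0,0],"twist":0},{"xyz":[0,0,0],"twist":0}]' -1; python3 -m pendant '[{"xyz":[0,0,-0.01],"twist":0},{"xyz":[0,0,-0.03],"twist":0},{"xyz":[0,0,-0.06],"twist":0},{"xyz":[0,0,-0.09],"twist":0},{"xyz":[0,0,-0.1],"twist":0},{"xyz":[0,0,-0.1],"twist":0},{"xyz":[0,0,-0.1],"twist":0}]'; python3 go.py .6255 .089 .11 .2
```

```text
clock: 14.75
position: [0.4473, -0.0724, 0.0169]
orientation: [0.992, 0.129, 0.0, 0.0]
wrist_force: [-0.4, -0.0, 0.8]
finger_gap: 0.0428
clock: 15.55
position: [0.4473, -0.0724, 0.0168]
orientation: [0.992, 0.129, 0.0, -0.0]
wrist_force: [0.7, 0.6, -0.1]
finger_gap: 0.085
clock: 16.25
position: [0.4468, -0.0724, 0.1163]
orientation: [0.992, 0.129, -0.0, -0.0]
wrist_force: [0.4, -0.5, -0.1]
finger_gap: 0.0855
clock 16.2 pos [ 0.4468 -0.0724  0.1163] th 0.259 j7 -1.27 tilt 0.001 gap 0.0855
shift [ 0.214  -0.1103  0.0062] twist 0.059
```

```bash
python3 -m pendant '[{"xyz":[0.02,-0.01,0],"twist":0},{"xyz":[0.055,-0.028,0.002],"twist":0},{"xyz":[0.095,-0.049,0.003],"twist":0},{"xyz":[0.135,-0.07,0.004],"twist":0},{"xyz":[0.17,-0.088,0.005],"twist":0},{"xyz":[0.198,-0.102,0.006],"twist":0},{"xyz":[0.214,-0.11,0.006],"twist":0},{"xyz":[0.214,-0.11,0.006],"twist":0},{"xyz":[0.214,-0.11,0.006],"twist":0}]'; python3 go.py .6255 .089 .011 .259; python3 - <<'E'
from h import *
for n in('scene','top'):save(n,n+'6')
a=cv2.imread('pics/scene6.png')[140:280,240:400];b=cv2.imread('pics/top6.png')[130:270,250:410]
cv2.imwrite('pics/crop6.png',np.hstack([cv2.resize(a,(400,350),interpolation=2),cv2.resize(b,(400,350),interpolation=2)]))
E
```

```text
clock: 17.15
position: [0.6249, 0.0885, 0.1089]
orientation: [0.992, 0.129, -0.002, -0.0]
wrist_force: [-0.3, 0.0, -0.1]
finger_gap: 0.0854
clock 17.1 pos [0.6249 0.0885 0.1089] th 0.259 j7 -1.66 tilt 0.003 gap 0.0854
shift [ 0.0011 -0.0003  0.0979] twist 0.0
```

View pics/crop6.png

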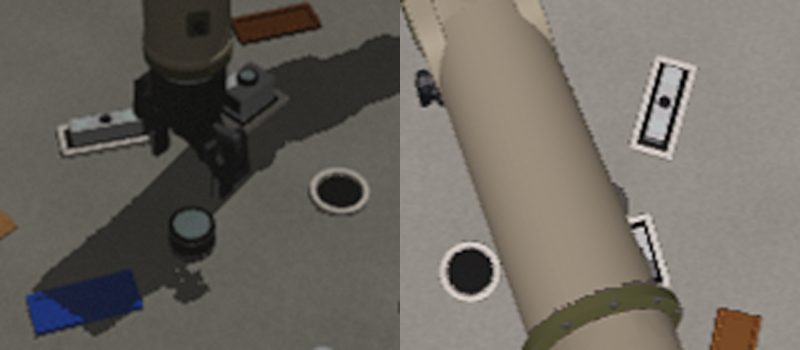

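The camera and cassette are both in their nests, and the gripper is above the lens. Descending to grasp it.

```bash
python3 -m pendant '[{"xyz":[0,0,0.015],"twist":0},{"xyz":[0,0,0.035],"twist":0},{"xyz":[0,0,0.055],"twist":0},{"xyz":[0,0,0.073],"twist":0},{"xyz":[0,0,0.088],"twist":0},{"xyz":[0,0,0.095],"twist":0},{"xyz":[0,0,0.098],"twist":0},{"xyz":[0,0,0.098],"twist":0},{"xyz":[0,0,0.098],"twist":0}]'; python3 -m pendant '[{"xyz":[0,0,0],"twist":0},{"xyz":[0,0,0],"twist":0},{"xyz":[0,0,0],"twist":0},{"xyz":[0,0,0],"twist":0},{"xyz":[0,0,0],"twist":0},{"xyz":[0,0,0],"twist":0},{"xyz":[0,0,0],"twist":0},{"xyz":[0,0,0],"twist":0}]' 1; python3 -m pendant '[{"xyz":[0,0,-0.008],"twist":0},{"xyz":[0,0,-0.022],"twist":0},{"xyz":[0,0,-0.045],"twist":0},{"xyz":[0,0,-0.062],"twist":0},{"xyz":[0,0,-0.07],"twist":0},{"xyz":[0,0,-0.07],"twist":0},{"xyz":[0,0,-0.07],"twist":0}]';  python3 go.py .4396 .3127 .083 .259
```

```text
clock: 18.15
position: [0.6266, 0.0889, 0.0137]
orientation: [0.992, 0.129, 0.001, -0.0]
wrist_force: [0.7, -0.5, -1.0]
finger_gap: 0.0857
clock: 18.95
position: [0.6267, 0.0888, 0.0138]
orientation: [0.992, 0.129, 0.001, -0.0]
wrist_force: [-0.0, 0.2, 5.3]
finger_gap: 0.0518
clock: 19.65
position: [0.6256, 0.0886, 0.0823]
orientation: [0.992, 0.129, -0.0, 0.0]
wrist_force: [-0.1, 0.2, -3.1]
finger_gap: 0.0517
clock 19.6 pos [0.6256 0.0886 0.0823] th 0.259 j7 -1.67 tilt 0.001 gap 0.0517
shift [-0.1225 -0.2643 -0.0006] twist -0.0
```

```bash
python3 -m pendant '[{"xyz":[-0.006,-0.014,0],"twist":0},{"xyz":[-0.02,-0.043,0],"twist":0},{"xyz":[-0.037,-0.08,0],"twist":0},{"xyz":[-0.055,-0.118,0],"twist":0},{"xyz":[-0.073,-0.157,0],"twist":0},{"xyz":[-0.09,-0.194,0],"twist":0},{"xyz":[-0.105,-0.227,0],"twist":0},{"xyz":[-0.117,-0.252,0],"twist":0},{"xyz":[-0.1225,-0.264,0],"twist":0},{"xyz":[-0.1225,-0.264,0],"twist":0}]';python3 -m pendant '[{"xyz":[0,0,0],"twist":0},{"xyz":[0,0,0],"twist":0},{"xyz":[0,0,0],"twist":0}]'; python3 go.py .4396 .3127 .0178 .259
```

```text
clock: 20.65
position: [0.4377, 0.3145, 0.0824]
orientation: [0.991, 0.131, -0.001, -0.0]
wrist_force: [-0.1, -0.5, -2.2]
finger_gap: 0.0517
clock: 20.95
position: [0.4412, 0.3111, 0.0826]
orientation: [0.992, 0.128, -0.0, 0.0]
wrist_force: [-0.1, -0.7, -2.1]
finger_gap: 0.0521
clock 20.9 pos [0.4412 0.3111 0.0826] th 0.256 j7 -2.16 tilt 0.001 gap 0.0521
shift [-0.0011 -0.002   0.0648] twist -0.003
```

```bash
python3 -m pendant '[{"xyz":[-0.001,-0.001,0.01],"twist":0},{"xyz":[-0.001,-0.001,0.025],"twist":0},{"xyz":[-0.001,-0.001,0.04],"twist":0},{"xyz":[-0.001,-0.001,0.05],"twist":0},{"xyz":[-0.001,-0.001,0.057],"twist":0},{"xyz":[-0.001,-0.001,0.061],"twist":0},{"xyz":[-0.001,-0.001,0.063],"twist":0},{"xyz":[-0.001,-0.001,0.063],"twist":0},{"xyz":[-0.001,-0.001,0.063],"twist":0}]'; python3 go.py .4396 .3127 .0178 .259;python3 - <<'E'
from h import *
for n in('scene','top'):save(n,n+'7')
a=cv2.imread('pics/scene7.png')[180:320,320:480];b=cv2.imread('pics/top7.png')[160:300,130:290]
cv2.imwrite('pics/crop7.png',np.hstack([cv2.resize(a,(400,350),interpolation=2),cv2.resize(b,(400,350),interpolation=2)]))
E
```

```text
clock: 21.85
position: [0.4391, 0.3136, 0.0203]
orientation: [0.992, 0.129, 0.0, -0.0]
wrist_force: [0.1, -0.7, -3.4]
finger_gap: 0.0514
clock 21.9 pos [0.4391 0.3136 0.0203] th 0.259 j7 -2.21 tilt 0.001 gap 0.0514
shift [0.0003 0.001  0.0025] twist -0.0
```

View pics/crop7.png

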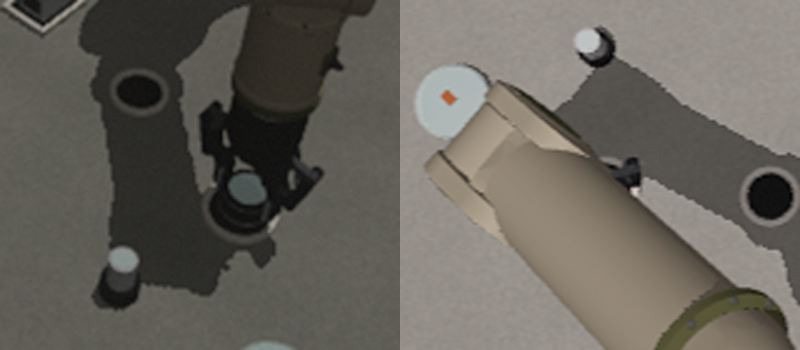

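```bash
python3 - <<'E'
from h import *
for z in (.006,.042):
    r,c=proj('scene',(.4391,.3136,z)); print((c-320)*2.5,(r-180)*2.5)
a=cv2.imread('pics/scene7.png')[230:290,385:445]
cv2.imwrite('pics/crop8.png',cv2.convertScaleAbs(cv2.resize(a,(600,600),interpolation=2),alpha=1.8))
E
```

```text
241.59424383183037 208.15140449174223
246.9683793851675 188.7328697149258
```

View pics/crop8.png

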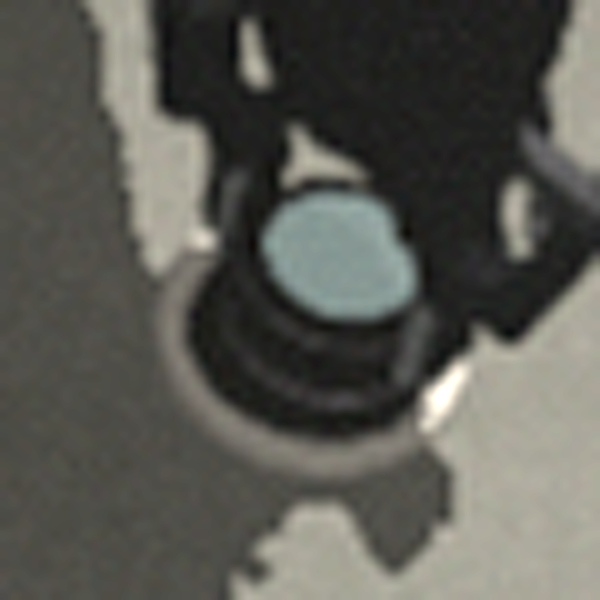

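The predicted top position (247,189) matches the picture, so the lens is upright and over the recess. I'll set it down and release.

```bash
python3 -m pendant '[{"xyz":[0,0.001,0.001],"twist":0},{"xyz":[0,0.001,0.002],"twist":0},{"xyz":[0,0.001,0.0025],"twist":0},{"xyz":[0,0.001,0.0025],"twist":0},{"xyz":[0,0.001,0.0025],"twist":0}]'; python3 -m pendant '[{"xyz":[0,0,0],"twist":0},{"xyz":[0,0,0],"twist":0},{"xyz":[0,0,0],"twist":0},{"xyz":[0,0,0],"twist":0},{"xyz":[0,0,0],"twist":0},{"xyz":[0,0,0],"twist":0},{"xyz":[0,0,0],"twist":0},{"xyz":[0,0,0],"twist":0}]' -1; python3 -m pendant '[{"xyz":[0,0,-0.01],"twist":0},{"xyz":[0,0,-0.03],"twist":0},{"xyz":[0,0,-0.06],"twist":0},{"xyz":[0,0,-0.1],"twist":0},{"xyz":[0,0,-0.12],"twist":0},{"xyz":[0,0,-0.12],"twist":0},{"xyz":[0,0,-0.12],"twist":0}]'; python3 go.py .6115 .324 .14 .259
```

```text
clock: 22.45
position: [0.4392, 0.3122, 0.0178]
orientation: [0.992, 0.129, 0.0, 0.0]
wrist_force: [-1.4, -2.6, 5.7]
finger_gap: 0.052
clock: 23.25
position: [0.4391, 0.3124, 0.0174]
orientation: [0.992, 0.129, 0.0, -0.0]
wrist_force: [0.5, 0.8, -1.1]
finger_gap: 0.0858
clock: 23.95
position: [0.4392, 0.3124, 0.138]
orientation: [0.992, 0.129, 0.001, -0.0]
wrist_force: [-0.3, 0.5, -1.3]
finger_gap: 0.0855
clock 23.9 pos [0.4392 0.3124 0.138 ] th 0.259 j7 -2.13 tilt 0.001 gap 0.0855
shift [ 0.1695  0.0329 -0.0018] twist -0.0
```

```bash
python3 -m pendant '[{"xyz":[0.015,0.003,0],"twist":0},{"xyz":[0.04,0.008,-0.001],"twist":0},{"xyz":[0.075,0.014,-0.002],"twist":0},{"xyz":[0.11,0.021,-0.002],"twist":0},{"xyz":[0.14,0.027,-0.002],"twist":0},{"xyz":[0.16,0.031,-0.002],"twist":0},{"xyz":[0.1695,0.033,-0.002],"twist":0},{"xyz":[0.1695,0.033,-0.002],"twist":0},{"xyz":[0.1695,0.033,-0.002],"twist":0},{"xyz":[0.1695,0.033,-0.002],"twist":0}]'; python3 go.py .6115 .324 .028 .259;python3 - <<'E'
from h import *
for n in('scene','top'):save(n,n+'8')
a=cv2.imread('pics/scene8.png')[210:350,300:460];b=cv2.imread('pics/top8.png')[130:270,140:300]
cv2.imwrite('pics/crop9.png',np.hstack([cv2.resize(a,(400,350),interpolation=2),cv2.resize(b,(400,350),interpolation=2)]))
E
```

```text
clock: 24.95
position: [0.6101, 0.3244, 0.1395]
orientation: [0.992, 0.13, -0.0, -0.0]
wrist_force: [0.7, -1.0, -0.1]
finger_gap: 0.0856
clock 24.9 pos [0.6101 0.3244 0.1395] th 0.26 j7 -2.02 tilt 0.001 gap 0.0856
shift [0.0013 0.0008 0.1115] twist 0.001
```

View pics/crop9.png

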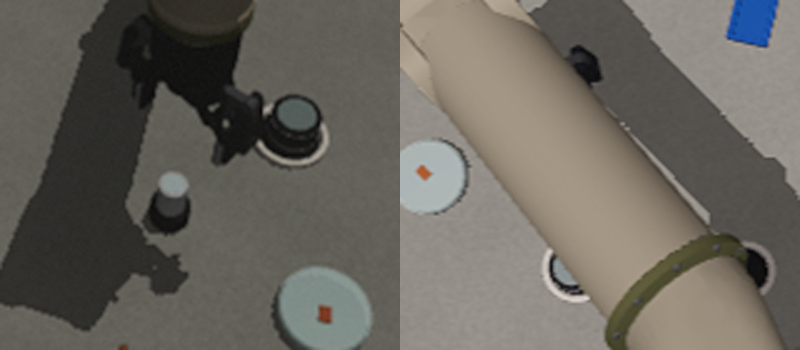

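The lens sits upright in its nest. Now the eyepiece.

```bash
python3 -m pendant '[{"xyz":[0.001,0.001,0.015],"twist":0},{"xyz":[0.001,0.001,0.035],"twist":0},{"xyz":[0.001,0.001,0.06],"twist":0},{"xyz":[0.001,0.001,0.082],"twist":0},{"xyz":[0.001,0.001,0.098],"twist":0},{"xyz":[0.001,0.001,0.107],"twist":0},{"xyz":[0.001,0.001,0.111],"twist":0},{"xyz":[0.001,0.001,0.111],"twist":0},{"xyz":[0.001,0.001,0.111],"twist":0}]'; python3 -m pendant '[{"xyz":[0,0,0],"twist":0},{"xyz":[0,0,0],"twist":0},{"xyz":[0,0,0],"twist":0},{"xyz":[0,0,0],"twist":0},{"xyz":[0,0,0],"twist":0},{"xyz":[0,0,0],"twist":0},{"xyz":[0,0,0],"twist":0},{"xyz":[0,0,0],"twist":0},{"xyz":[0,0,0],"twist":0}]' 1; python3 -m pendant '[{"xyz":[0,0,-0.008],"twist":0},{"xyz":[0,0,-0.022],"twist":0},{"xyz":[0,0,-0.042],"twist":0},{"xyz":[0,0,-0.06],"twist":0},{"xyz":[0,0,-0.072],"twist":0},{"xyz":[0,0,-0.076],"twist":0},{"xyz":[0,0,-0.076],"twist":0},{"xyz":[0,0,-0.076],"twist":0}]';  python3 go.py .432 .1163 .106 .259
```

```text
clock: 25.95
position: [0.6132, 0.3236, 0.0295]
orientation: [0.992, 0.129, 0.001, -0.0]
wrist_force: [0.3, -0.1, 0.5]
finger_gap: 0.0853
clock: 26.85
position: [0.6129, 0.3233, 0.0289]
orientation: [0.992, 0.129, 0.0, -0.0]
wrist_force: [0.6, 0.4, 4.5]
finger_gap: 0.0285
clock: 27.65
position: [0.6121, 0.3227, 0.1034]
orientation: [0.992, 0.129, -0.001, 0.0]
wrist_force: [0.2, -0.6, -1.7]
finger_gap: 0.0285
clock 27.6 pos [0.6121 0.3227 0.1034] th 0.259 j7 -2.03 tilt 0.001 gap 0.0285
shift [-0.227   0.1535 -0.0022] twist -0.0
```

```bash
python3 -m pendant '[{"xyz":[-0.012,0.008,0],"twist":0},{"xyz":[-0.037,0.025,0],"twist":0},{"xyz":[-0.07,0.047,-0.001],"twist":0},{"xyz":[-0.105,0.071,-0.002],"twist":0},{"xyz":[-0.138,0.093,-0.002],"twist":0},{"xyz":[-0.168,0.114,-0.002],"twist":0},{"xyz":[-0.195,0.132,-0.002],"twist":0},{"xyz":[-0.216,0.146,-0.002],"twist":0},{"xyz":[-0.227,0.1535,-0.002],"twist":0},{"xyz":[-0.227,0.1535,-0.002],"twist":0}]';python3 -m pendant '[{"xyz":[0,0,0],"twist":0},{"xyz":[0,0,0],"twist":0},{"xyz":[0,0,0],"twist":0}]'; python3 go.py .432 .1163 .033 .259
```

```text
clock: 28.65
position: [0.4316, 0.1152, 0.106]
orientation: [0.992, 0.128, -0.0, 0.0]
wrist_force: [0.0, 0.7, -1.2]
finger_gap: 0.0286
clock: 28.95
position: [0.4329, 0.1177, 0.1063]
orientation: [0.992, 0.13, 0.0, -0.0]
wrist_force: [0.1, -0.0, -1.3]
finger_gap: 0.0288
clock 28.9 pos [0.4329 0.1177 0.1063] th 0.26 j7 -1.72 tilt 0.001 gap 0.0288
shift [-0.0012  0.0012  0.0733] twist 0.001
```

```bash
python3 -m pendant '[{"xyz":[-0.001,0.0005,0.01],"twist":0},{"xyz":[-0.001,0.0005,0.025],"twist":0},{"xyz":[-0.001,0.0005,0.04],"twist":0},{"xyz":[-0.001,0.0005,0.052],"twist":0},{"xyz":[-0.001,0.0005,0.061],"twist":0},{"xyz":[-0.001,0.0005,0.067],"twist":0},{"xyz":[-0.001,0.0005,0.07],"twist":0},{"xyz":[-0.001,0.0005,0.07],"twist":0},{"xyz":[-0.001,0.0005,0.07],"twist":0}]'; python3 go.py .432 .1163 .033 .259;python3 - <<'E'
from h import *
save('scene','scene9')
a=cv2.imread('pics/scene9.png')[160:260,320:440]
cv2.imwrite('pics/crop10.png',cv2.convertScaleAbs(cv2.resize(a,(600,500),interpolation=2),alpha=1.6))
for z in (.007,.067):
    r,c=proj('scene',(.432,.1163,z)); print((c-320)*5,(r-160)*5)
E
```

```text
clock: 29.85
position: [0.4319, 0.116, 0.0367]
orientation: [0.992, 0.129, 0.0, -0.0]
wrist_force: [0.4, 0.6, -1.6]
finger_gap: 0.0286
clock 29.9 pos [0.4319 0.116  0.0367] th 0.259 j7 -1.78 tilt 0.001 gap 0.0286
shift [ 0.0001 -0.0003  0.0037] twist -0.0
280.5011060419622 278.25279723764754
289.8557277987405 210.49314319359794
```

View pics/crop10.png

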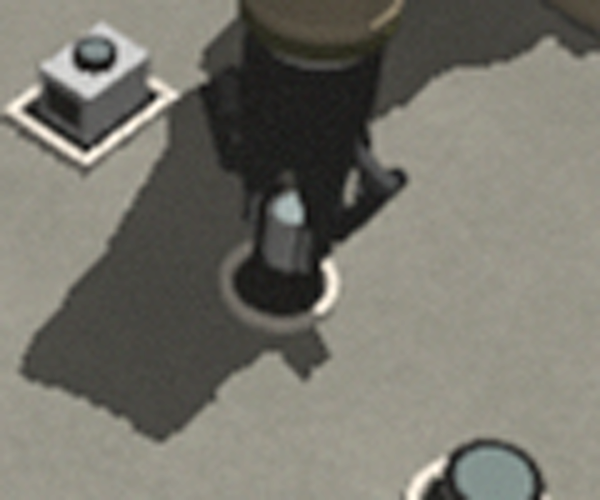

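The eyepiece is upright over the centre of its recess. Measured top is (289,208) against a predicted (290,210). Base is at about 7.8 mm, so 3.7 mm to go.

```bash
python3 -m pendant '[{"xyz":[0,0,0.001],"twist":0},{"xyz":[0,0,0.002],"twist":0},{"xyz":[0,0,0.003],"twist":0},{"xyz":[0,0,0.0036],"twist":0},{"xyz":[0,0,0.0036],"twist":0},{"xyz":[0,0,0.0036],"twist":0}]'; python3 -m pendant '[{"xyz":[0,0,0],"twist":0},{"xyz":[0,0,0],"twist":0},{"xyz":[0,0,0],"twist":0},{"xyz":[0,0,0],"twist":0},{"xyz":[0,0,0],"twist":0},{"xyz":[0,0,0],"twist":0},{"xyz":[0,0,0],"twist":0},{"xyz":[0,0,0],"twist":0}]' -1; python3 -m pendant '[{"xyz":[0,0,-0.01],"twist":0},{"xyz":[0,0,-0.03],"twist":0},{"xyz":[0,0,-0.06],"twist":0},{"xyz":[0,0,-0.1],"twist":0},{"xyz":[0,0,-0.13],"twist":0},{"xyz":[0,0,-0.15],"twist":0},{"xyz":[0,0,-0.15],"twist":0},{"xyz":[0,0,-0.15],"twist":0}]'; python3 go.py .55 -.4 .2 .259
```

```text
clock: 30.5
position: [0.4316, 0.1159, 0.0328]
orientation: [0.992, 0.129, 0.0, -0.0]
wrist_force: [0.1, -0.0, -1.7]
finger_gap: 0.0288
clock: 31.3
position: [0.4316, 0.1159, 0.0328]
orientation: [0.992, 0.129, 0.0, -0.0]
wrist_force: [0.1, -0.1, 0.2]
finger_gap: 0.0851
clock: 32.1
position: [0.4317, 0.1159, 0.1832]
orientation: [0.992, 0.129, 0.001, 0.0]
wrist_force: [0.1, -0.1, -0.3]
finger_gap: 0.0855
clock 32.1 pos [0.4317 0.1159 0.1832] th 0.259 j7 -1.67 tilt 0.001 gap 0.0855
shift [-0.0177  0.529  -0.0167] twist -0.0
```

```bash
python3 -m pendant '[{"xyz":[0,0.03,-0.01],"twist":0},{"xyz":[0,0.075,-0.02],"twist":0},{"xyz":[0,0.12,-0.02],"twist":0},{"xyz":[0,0.165,-0.02],"twist":0},{"xyz":[0,0.21,-0.02],"twist":0},{"xyz":[0,0.255,-0.02],"twist":0},{"xyz":[0,0.3,-0.02],"twist":0},{"xyz":[0,0.345,-0.02],"twist":0},{"xyz":[-0.005,0.39,-0.02],"twist":0},{"xyz":[-0.01,0.42,-0.02],"twist":0}]';python3 -m pendant '[{"xyz":[0,0.04,0],"twist":0},{"xyz":[0,0.07,0],"twist":0},{"xyz":[0,0.09,0],"twist":0},{"xyz":[0,0.09,0],"twist":0},{"xyz":[0,0.09,0],"twist":0}]'; python3 - <<'E'
from h import *
for n in('scene','top'):save(n,n+'10')
a=cv2.imread('pics/scene10.png')[140:300,240:460];b=cv2.imread('pics/top10.png')[140:265,185:485]
cv2.imwrite('pics/crop11.png',np.vstack([cv2.resize(a,(440,320),interpolation=2),cv2.resize(b,(600,250),interpolation=2)[:,:440]]) if 0 else np.vstack([np.pad(cv2.resize(a,(440,320),interpolation=2),((0,0),(0,280),(0,0))),cv2.resize(b,(720,280),interpolation=2)]))
import fit
im=cv2.imread('pics/scene10.png')[:,:,::-1]; K=im.astype(int)
N={'lens':(.4396,.3127),'eyepiece':(.432,.1163),'camera':(.4477,-.0725),'cassette':(.629,-.1164)}
for k,z in (('lens',.04),('eyepiece',.064),('camera',.054),('cassette',.032)):
    print(k,[tuple(np.round(proj(c,(*N[k],z)),1)) for c in('scene','top')])
for l in('driver','dish'): print(l,[np.round(d['pixel']).tolist() for d in optics.landmark_of(l,'top')[:1]])
E
```

```text
clock: 33.1
position: [0.5283, -0.296, 0.2006]
orientation: [0.992, 0.128, -0.002, -0.0]
wrist_force: [0.3, 0.2, -0.5]
finger_gap: 0.0852
clock: 33.6
position: [0.552, -0.3791, 0.2008]
orientation: [0.992, 0.129, -0.001, -0.001]
wrist_force: [-0.2, 0.4, -0.1]
finger_gap: 0.0853
lens [(np.float64(255.8), np.float64(418.3)), (np.float64(235.5), np.float64(208.1))]
eyepiece [(np.float64(202.8), np.float64(377.9)), (np.float64(236.9), np.float64(276.1))]
camera [(np.float64(169.8), np.float64(338.4)), (np.float64(231.1), np.float64(342.6))]
cassette [(np.float64(187.1), np.float64(282.0)), (np.float64(170.5), np.float64(355.7))]
driver []
dish [[199.0, 152.0]]
```

View pics/crop11.png

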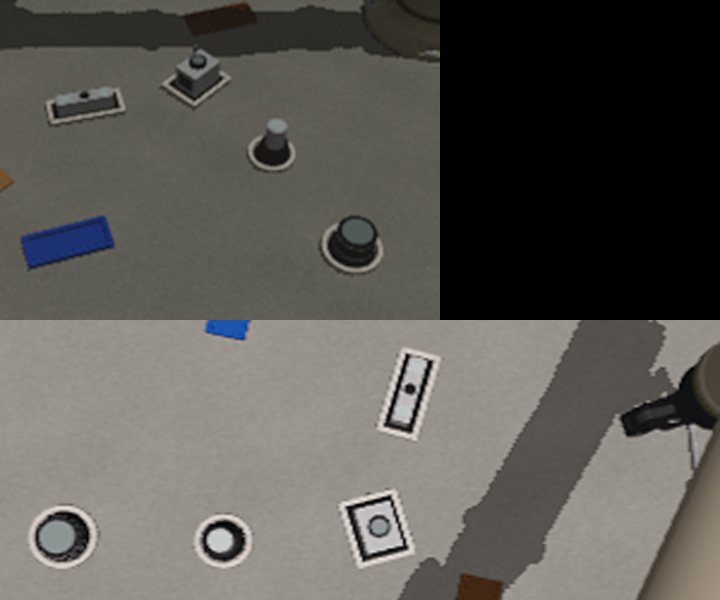

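```bash
python3 -m pendant '[{"xyz":[0,0,0]},{"xyz":[0,0,0]},{"xyz":[0,0,0]}]' || python3 -m pendant '[{"xyz":[0,0,0],"twist":0},{"xyz":[0,0,0],"twist":0}]'; python3 -c "
from bench import workorder; print(workorder.job_done())"
```

```text
clock: 34.0
position: [0.5526, -0.3792, 0.203]
orientation: [0.992, 0.129, 0.0, 0.0]
wrist_force: [-0.5, 1.0, 0.2]
finger_gap: 0.0855
the job is handed in; nothing more can be done
Noneschema error: expected keys xyz, twist
```

I put the cassette, camera, lens and eyepiece into their own white nests, released each one, and handed the job in at about 34 s. The hand-in gives no verdict, so the result rests on my own checks.

- **Placement:** in the last pictures from both cameras all four stand upright inside their rims. The camera and cassette lie along their nests. Feature positions match the predicted nest centres to about 1–2 px, which is 5 mm or less. The largest deviations were the lens and eyepiece in the top view; the scene view agreed to about 1 px.
- **Robot clear:** the gripper was open, about 0.2 m above the bench, with no contact force.
- **Screwdriver and dish:** the dish was still where it started, within about 2 px. The network did not find the screwdriver in the final picture because the arm hid it. I did not confirm its position, but the tool never came down near it.
- **Other disagreements:** an early silhouette fit of the cassette in the scene view failed, so I used the top-view fit. One pendant call at the end was refused for a missing key and was re-sent correctly.

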